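# Turn the oiled pot board over with the turner

## Robot

A 7-joint arm with a two-finger parallel gripper is mounted at the origin on the work surface. World frame = base frame: x ahead of the robot, y to its left, z up, the work surface at z = 0. Lengths are in m, angles in degrees, forces in N, time in s.
With the tool pointing down it reaches from about 0.425 to 0.875 m from the base axis. Payload 4.7 kg.
Tool frame: the origin (TCP) lies midway between the tips of the shut fingers; the grasp point (between the pads) lies 19 mm behind it; z points along the fingers, y is the line along which they close (so a half turn about z gives the same grasp; the last joint's range is limited). The gripper opens to 85 mm and grips with 20 to 120 N. Pads are 22 mm wide; open, the fingers measure 114 mm over their backs; the gripper's body (76 mm by 85 mm) begins 54 mm behind the grasp point. The pads swing forward as they close: fully open they stand 13 mm farther back than shut.
Start: joints at [65.151, 18.392, -4.016, 83.108, 1.295, 78.541, -3.26], TCP at [0.281, -0.586, 0.231] pointing down, gripper open.
Joint ranges: [-163.93, 163.93], [-17.29, 119.83], [-79.2, 71.16], [3.27, 140.29], [-89.18, 269.18], [5.43, 117.66], [-154.24, 154.24]. Speed limits (degrees/s): [147.25, 147.25, 180, 180, 180, 180, 180].

## Interface

Orientations are given as a 3x3 rotation matrix whose columns are the frame's x, y, z axes.
In Python, from station import telemetry, get_image, camera_params, finish_job gives the robot as it stands.
- The arm moves only by the tool apply_moves, never from a script. Its argument "targets" is a list of rows, each an object with "grip": the opening, from -1 (shut) to 1 (fully open); "offset": the shift along the world's x, y, z in m, a list of three; "angular": the turn, a rotation vector about the world's x, y, z in degrees, a list of three. In form: [{"grip": grip, "offset": [tx, ty, tz], "angular": [wx, wy, wz]}, ...]. A call has 1 to 5 rows; each row is the pose to reach, as a shift and turn from the pose commanded when the call began; what a row does not reach only later rows make up. A row lasts 1/12 s, in which the tool goes at most 41.7 mm and 7.16 degrees, less where a joint would pass 70% of its speed; a pose out of reach is approached as far as the arm can. A call with a gripper value outside its range is refused whole. The fingers move at their own pace and stop on an object; "grip_force" is the grip in N (left out, the last holds). Time passes only in rows, so rows that repeat a pose let the fingers close. It gives the time, the measured TCP pose, the force, the opening and the grip force at its end, in the units of the state.
- telemetry.get_state(): the state, without advancing time (a new reading comes with each control period).
- get_image(name): name is "scene" or "top"; returns (picture, depth): 384x512x3 uint8, red, green, blue; 384x512 float32, m along the optical axis (not along the pixel's ray), 0 where there is no reading.
- camera_params(name): a dict with "K" (3x3 intrinsics, pixels), "dist_coeffs" ([k1, k2, p1, p2, k3] as OpenCV has them; the pictures are not rectified), "world_from_camera" (4x4, takes a point from camera to world coordinates). Camera axes: x right, y up, looking along -z (the intrinsics and any distortion apply to the point x, -y, -z); pixel columns grow to the right and rows downward; lengths in m; the calibration is good to about 2 mm. A picture is of the moment at which its call begins. camera_params takes no time and is no camera call.
- finish_job(): hands the job in; it is judged then, once.
The state is a dict: "clock": time; "qpos": joint angles; "joint_velocities": joint speeds; "joint_efforts": joint torques, N m; "position": TCP position; "orientation": TCP orientation; "contact_force": force on the tool from outside, world axes, zero at the start; "ft_torque": the same for the moment, N m; "width": opening from 0.0 (shut) to 1.0 (fully open); "gripper_force": force on a finger pad.
Only numpy, scipy, OpenCV 4.12 (cv2) and the standard library are available. Lean on these libraries where they do the work, as an engineer would, in place of code of your own. Each camera call takes 0.05 s, during which the arm holds its last target. There are 200 camera calls.

## Task

The small wooden pot board on the grinding slab has been freshly oiled and its underside still has to dry. Pick up the steel turner from its rest, slide the blade under the board and flip it over with the turner so that it lies flat on the slab with its two cleats upward, then lay the turner back on its rest as it was. Never touch the board with the gripper or the arm, do not let it fall off the slab, and leave the lunch tin, jar, mug and scoop alone.

Things in the scene. Friction and masses are not known exactly. Their poses are not given: they have to be found in the camera images.
- board: Wooden pot board: plate 110 (x) by 120 (y) by 10 mm on two cleats along its x at both y edges, each 15 wide, 16 high, 110 long: a tunnel 90 wide and 16 high, open at both x ends, is under the plate. 0.13 kg. Origin: centre of plan at the cleats' feet; z from feet to plate (plate top z 26 mm); +x starts roughly away from the robot. Turned over, it rests on the plate's top, z down.
- turner: Steel turner, loose, 0.2 kg. Blade 100 (x) by 64 (y) by 3 mm; origin: centre of its underside; x from handle to tip. A neck 16 wide rises from x -50, z 2 to x -97, z 50 mm. Straight handle parallel to the blade, axis y 0, z 50, x -95 to -205 mm: octagon 20 mm across flats (up, sideways, 45 deg between), to be gripped from above or leaning 45 deg to a side.
- turner_grip (a point): Point on the axis of the turner's handle where it is best gripped, at x -125, y 0, z 50 mm in the turner's frame.
- turner_heel (a point): Centre of the rear end of the turner's handle, at x -205, y 0, z 50 mm in the turner's frame.
- rest: Turner's wooden rest, fixed: base 260 (x) by 90 (y) by 8 mm; post at x -115 (20 by 56 mm) with a notch 34 wide, floor z 48, walls to z 66 mm. Origin: centre of underside, on the shelf; x roughly away from the robot. The turner lies with its blade flat on the base (turner origin at x 70, y 0, z 8 mm, axes parallel, give or take 5 mm) and the rear of its handle in the notch.
- slab: Stone grinding slab, fixed: x -120 to +180 mm by 340 mm (y), top flat at z 40 mm. A fixed stone roller, diameter 56, 250 mm long, lies along y across its far end, axis x 150 mm. Origin: on the underside (shelf level), middle of the free area; x roughly away from the robot. Slab and rest stand side by side before the robot, either one on the left.
- tin: Round steel lunch tin, 104 mm in diameter, 125 mm high, loose bystander. Origin: centre of its underside.
- jar: Closed ceramic pickle jar, 104 mm in diameter, 140 mm high, loose bystander. Origin: centre of its underside.
- mug: Plastic mug, 84 mm in diameter, 95 mm high, handle at +y, loose bystander. Origin: centre of its underside.
- scoop: Wooden scoop, tray 90 by 70 by 35 mm with a 100 mm handle to -x, loose bystander. Origin: under the tray's centre.
There are look-alikes about, which are no part of the job. Several things have the shape of the board; the one meant has the colours described above.

How it is judged (in metres and radians):
On the way, in this order (a step that is already met when the one before it is completed fails the run):
1. the turner is lifted off its rest while the board still stands on its cleats (z of turner in the frame of rest above 0.05 m and angle between board's own z axis and vertical below 0.2 rad), for 0.1 s.
2. the board is tipped up on the turner's blade (angle between board's own z axis and vertical above 0.5 rad and contact force between turner and board above 0.1 N).
3. the board lies upside down on the slab, cleats up (angle between board's own z axis and vertical above 3.04 rad and z of board in the frame of slab below 0.072 m and linear speed of board below 0.03 m/s), for 0.2 s.
At the end, for the whole second after the job is handed in: The board lies upside down (within 0.1 rad of flat) on the slab's top, cleats up, at rest; the turner lies released on its rest as at the start: blade flat on the rest's board (within 0.12 rad and 6 mm in height, 35 mm along the rest), the rear of its handle in the notch (angle between board's own z axis and vertical above 3.04 rad and z of board in the frame of slab between 0.06 and 0.072 m and linear speed of each of board, turner below 0.02 m/s and x of turner in the frame of rest between 0.035 and 0.105 m and z of turner in the frame of rest between 0.003 and 0.014 m and angle between turner's own z axis and vertical below 0.12 rad and y of turner_heel in the frame of rest between -0.02 and 0.02 m and z of turner_heel in the frame of rest between 0.05 and 0.066 m); the robot touches nothing.
It fails at once if the gripper or the arm touches the board (contact force between any of the fingers, the arm and board above 0.5 N).
It fails at once if the board falls off the slab (z of board in the frame of slab below 0.03 m).
It fails at once if a bystander is disturbed (distance of any of tin, jar, mug, scoop from where it was at the start of the episode above 0.02 m).
It also fails if it takes over 59 s, if anything falls off the work surface, if the arm or the gripper's body presses on something with over 40 N, if the wrist force passes 120 N, or if a joint passes its speed limit or range.

## Working session

There is one attempt and no reset: what is moved stays moved. The work goes in short steps, Python scripts to look and compute and a tool call to move; the robot and the scene stay as the last step left them, time stands still between calls to the robot, and variables do not carry over. Pictures are saved under pics/ and viewed, at most 10 in all, crops included, and the job is handed in when it is done.

Besides the shell and the picture viewer there is one more tool, called after ">>>" as name(argument=value, ...) on one line, values as JSON. apply_moves: Moves the arm, as the interface text tells. Its arguments: {"type":"object","properties":{"targets":{"type":"array","items":{"type":"object","properties":{"grip":{"type":"number"},"offset":{"type":"array","items":{"type":"number"}},"angular":{"type":"array","items":{"type":"number"}}}}},"grip_force":{"type":"number"}},"required":["targets"]}

```bash
ls; mkdir -p pics; python3 - <<'E'
from station import *
import cv2,numpy as np
for n in ["scene","top"]:
    im,d=get_image(n); cv2.imwrite(f"pics/{n}0.png",im[:,:,::-1]); np.save(f"pics/{n}0.npy",d)
    p=camera_params(n); print(n,p)
print(telemetry.get_state())
E
```

```text
pics
scene {'K': array([[387.27500453,   0.        , 250.66982611],
       [  0.        , 387.27500453, 191.02710386],
       [  0.        ,   0.        ,   1.        ]]), 'dist_coeffs': array([-0.10458162,  0.        ,  0.        ,  0.        ,  0.        ]), 'world_from_camera': array([[ 0.16135233, -0.83873157,  0.52009112,  1.37057054],
       [ 0.9868159 ,  0.1438671 , -0.07413924, -0.19458283],
       [-0.01264108,  0.52519673,  0.85088695,  1.43899461],
       [ 0.        ,  0.        ,  0.        ,  1.        ]])}
top {'K': array([[448.01511472,   0.        , 250.57083376],
       [  0.        , 448.01511472, 190.36707082],
       [  0.        ,   0.        ,   1.        ]]), 'dist_coeffs': array([0.02525171, 0.        , 0.        , 0.        , 0.        ]), 'world_from_camera': array([[ 0.01963068,  0.9965448 , -0.08070376,  0.4142803 ],
       [-0.9997761 ,  0.02020368,  0.00628951, -0.03885964],
       [ 0.00789829,  0.08056223,  0.99671829,  1.87462464],
       [ 0.        ,  0.        ,  0.        ,  1.        ]])}
{'clock': 0.1, 'qpos': array([65.15130819, 18.43614054, -4.01698906, 83.16840236,  1.29237259,
       78.54172935, -3.25951913]), 'joint_velocities': array([-0.0372193 , -0.19271445,  0.02230881, -0.13470427,  0.04721147,
        0.04054572,  0.10680864]), 'joint_efforts': array([-3.19987612e-04, -4.94877648e+01, -3.84363402e-01, -3.15211630e+01,
        1.28036592e-02,  7.49732077e-03, -5.03211425e-06]), 'position': array([ 0.28120597, -0.58547789,  0.23031372]), 'orientation': array([[ 9.01382278e-01,  4.33023490e-01, -8.03785887e-04],
       [ 4.33024234e-01, -9.01380906e-01,  1.57294760e-03],
       [-4.33939932e-05, -1.76588585e-03, -9.99998440e-01]]), 'contact_force': array([ 0.41896634,  0.89526094, -0.48347774]), 'ft_torque': array([ 0.04088488, -0.00142669,  0.00227011]), 'gripper_force': 0.0, 'width': 1.002854869938564}
```

View pics/top0.png

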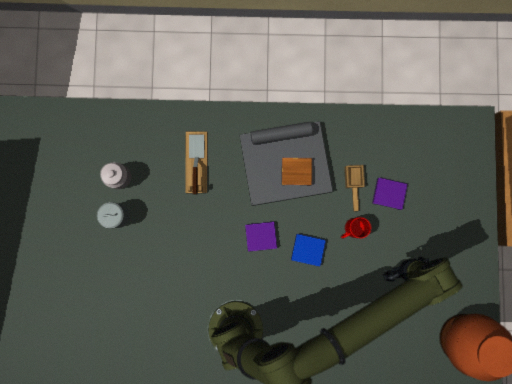

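View pics/scene0.png

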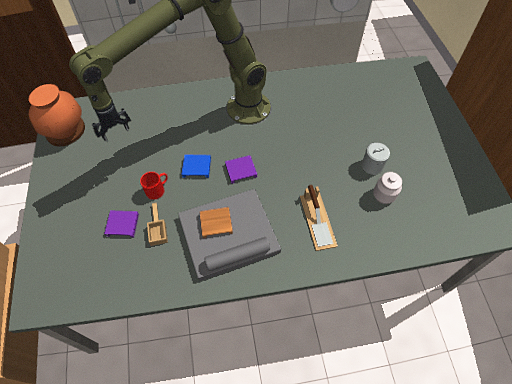

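Top picture: the wooden board is at (297,171) on the slab. Its look-alikes are purple (262,236), blue (309,249) and purple (391,193); only the one on the slab is wood-coloured. The rest with the turner is at (197,162). I'll enlarge that area and compute positions.

```bash
cat > h.py <<'E'
from station import *
import cv2,numpy as np
def cloud(n,d):
    p=camera_params(n); K=p["K"]; v,u=np.mgrid[0:384,0:512].astype(np.float32)
    q=cv2.undistortPoints(np.stack([u.ravel(),v.ravel()],1)[:,None],K,p["dist_coeffs"])[:,0]
    z=d.ravel(); c=np.stack([q[:,0]*z,-q[:,1]*z,-z],1)
    T=p["world_from_camera"]; return (c@T[:3,:3].T+T[:3,3]).reshape(384,512,3)
def look(n):
    im,d=get_image(n); return im,d,cloud(n,d)
def rect(P):
    (c,s,a)=cv2.minAreaRect((P[:,:2]*1000).astype(np.float32)); return np.round(c,1),np.round(s,1),round(a,1)
E
python3 - <<'E'
from h import *
im=cv2.imread("pics/top0.png"); 
cv2.imwrite("pics/c1.png",cv2.resize(im[115:210,180:340],None,fx=5,fy=5,interpolation=cv2.INTER_CUBIC))
C=cloud("top",np.load("pics/top0.npy"))
def box(u0,u1,v0,v1,lo,hi):
    P=C[v0:v1,u0:u1].reshape(-1,3); P=P[(P[:,2]>lo)&(P[:,2]<hi)]; return P
print("table",np.median(C[250:300,130:200,2]))
P=box(235,340,115,210,.03,.05);print("slab",rect(P),np.median(P[:,2]))
P=box(275,320,150,195,.057,.08);print("board",rect(P),np.median(P[:,2]),len(P))
P=box(240,325,115,150,.075,.12);print("roller",rect(P),P[:,2].max())
P=box(180,215,125,200,.004,.09);print("rest",rect(P))
P=box(180,215,125,200,.045,.09);print("handle",rect(P),np.percentile(P[:,2],[5,50,95]))
for n,u,v in [("jar",113,175),("tin",110,215),("scoop",355,175),("mug",358,228)]:
    P=box(u-18,u+18,v-18,v+18,.02,.3);print(n,rect(P),P[:,2].max())
# grid of z along turner axis
for v in range(130,198,4): print(v,[ (int(1000*C[v,u,2])) for u in range(184,212,2)])
E
```

```text
table -8.48508536872572e-05
slab (array([ 680.9, -192.8]), array([300.4, 339.8]), 10.8) 0.03949713671327326
board (array([ 643.8, -235.8]), array([108.9, 119.7]), 0.6) 0.06544778552692354 785
roller (array([ 797.8, -170.3]), array([ 54.9, 249.1]), 10.8) 0.111799917365204
rest (array([681.4, 176.7]), array([314.2, 143.4]), 1.7)
handle (array([607.4, 180.2]), array([124.4,  53.5]), 4.2) [0.04967751 0.06413911 0.07292383]
jar (array([608. , 491.1]), array([ 93.1, 101.7]), 58.5) 0.14707631940593346
tin (array([449.9, 498.2]), array([101.6, 102.6]), 87.9) 0.13683411628325293
scoop (array([ 625.6, -479.8]), array([103. ,  72.4]), 4.9) 0.046971831656937635
mug (array([ 420.6, -484.7]), array([ 84.3, 132.5]), 63.3) 0.1086372394565871
130 [0, 0, 4, 0, 1, 0, -1, 7, 2, -1, -5, -2, -4, 5]
134 [-11, 6, 4, 2, -1, 10, 15, 4, 4, 14, 7, 9, -2, 3]
138 [-1, 7, 3, 15, 11, 14, 10, 16, 5, 17, 3, 11, 1, -2]
142 [2, 2, 6, -2, 15, 6, 7, 10, 15, 16, 0, 5, 4, 1]
146 [-1, 8, 5, 11, 2, 17, 11, 16, 20, 5, 6, 9, 2, -4]
150 [-3, 11, 6, 13, 4, 7, 14, 13, 14, 6, 3, 4, 9, -6]
154 [-5, 14, 13, 8, 11, 14, 9, 6, 4, 16, 10, 5, 8, 2]
158 [-3, 12, 18, 10, 3, 13, 17, 4, 11, 8, 5, 2, -6, -1]
162 [0, -4, 13, 7, 7, 43, 35, 11, 10, 10, 13, -6, -5, 0]
166 [1, 9, 9, 1, 4, 57, 52, 16, -1, 8, 17, 7, 0, 4]
170 [3, 0, 2, 10, 12, 67, 63, 2, 6, 9, 7, 9, 5, 3]
174 [1874, 10, 12, -1, 11, 60, 78, 11, 1, 7, 5, 0, -1, 0]
178 [-2, 6, 16, 11, 0, 64, 64, 4, 9, 12, 9, 6, 4, 0]
182 [-11, 4, 7, 3, 7, 67, 56, 11, 11, 10, 14, 12, 0, -5]
186 [-2, 14, 65, 57, 37, 60, 67, 49, 68, 8, 7, 7, -8, 0]
190 [10, 10, 64, 59, 46, 71, 58, 53, 62, 16, 10, 12, 2, -4]
194 [-2, 0, -2, 3, -2, -6, 4, -1, 0, 3, -3, 0, -2, 4]
```

View pics/c1.png

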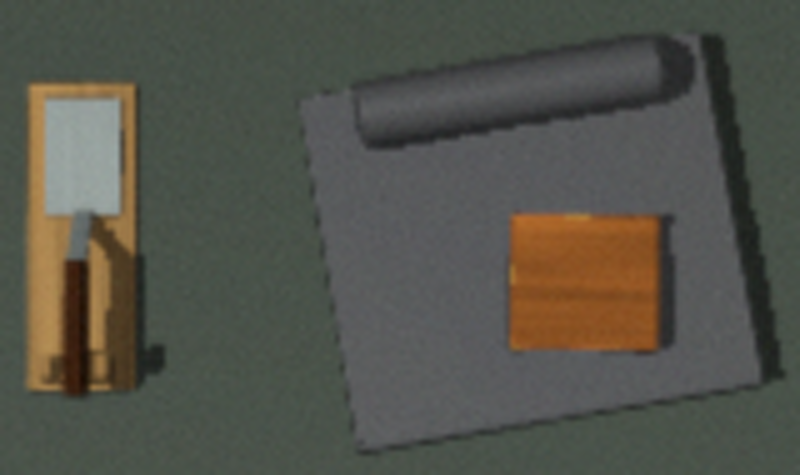

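Top crop: the board is wood-coloured as described (crop 510–660, 213–350), so the purple and blue ones are decoys. The turner blade is at crop (44–120, 98–214) and the handle runs (75,260)–(75,395). Next is the turner and rest pose.

```bash
cat >> h.py <<'E'
def px(n,uv,z):
    p=camera_params(n); T=p["world_from_camera"]
    q=cv2.undistortPoints(np.float32(uv)[:,None],p["K"],p["dist_coeffs"])[:,0]
    r=np.c_[q[:,0],-q[:,1],-np.ones(len(q))]@T[:3,:3].T
    return T[:3,3]+r*((z-T[2,3])/r[:,2])[:,None]
E
python3 - <<'E'
from h import *
f=lambda L:[((a-2)/5+180,(b-2)/5+115) for a,b in L]
print("rest",px("top",f([(28,84),(137,84),(137,390),(28,390)]),.008).round(4))
print("blade",px("top",f([(44,98),(120,98),(120,215),(45,215)]),.011).round(4))
print("handle",px("top",f([(75,260),(75,395)]),.068).round(4))
print("post",px("top",f([(42,353),(112,353)]),.066).round(4))
im=cv2.imread("pics/scene0.png")
cv2.imwrite("pics/c2.png",cv2.resize(im[175:260,290:350],None,fx=7,fy=7,interpolation=cv2.INTER_CUBIC))
E
```

```text
rest [[0.8092 0.2298 0.008 ]
 [0.8112 0.1381 0.008 ]
 [0.5524 0.131  0.008 ]
 [0.5505 0.2218 0.008 ]]
blade [[0.7969 0.2156 0.011 ]
 [0.7983 0.1517 0.011 ]
 [0.699  0.149  0.011 ]
 [0.6977 0.2118 0.011 ]]
handle [[0.6527 0.1787 0.068 ]
 [0.5429 0.1754 0.068 ]]
post [[0.5766 0.2034 0.066 ]
 [0.5777 0.1468 0.066 ]]
```

View pics/c2.png

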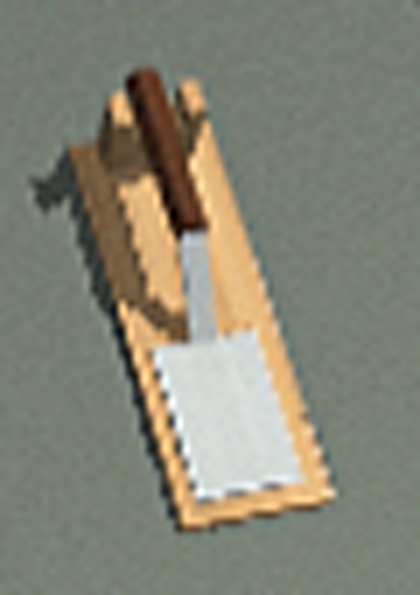

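Turner: origin (0.748, 0.182), yaw about 1.7°, heel measured at 0.543 as expected. The grip point is near (0.623, 0.178, 0.058). I'll grip it leaning 45°, with the gripper body to the left.

>>> apply_moves(targets=[{"grip": -0.06, "offset": [0.08, 0.18, 0.04], "angular": [0, 0, -24]}, {"grip": -0.06, "offset": [0.08, 0.18, 0.04], "angular": [0, 0, -24]}, {"grip": -0.06, "offset": [0.08, 0.18, 0.04], "angular": [0, 0, -24]}, {"grip": -0.06, "offset": [0.08, 0.18, 0.04], "angular": [0, 0, -24]}, {"grip": -0.06, "offset": [0.08, 0.18, 0.04], "angular": [0, 0, -24]}], grip_force=100)

```text
clock: 0.52
position: [0.3627, -0.4028, 0.2716]
orientation: [[1.0, 0.029, 0.0], [0.029, -1.0, 0.001], [0.0, -0.001, -1.0]]
contact_force: [-0.2, -0.2, 0.1]
width: 0.472
gripper_force: 0.0
```

>>> apply_moves(targets=[{"grip": -0.06, "offset": [0.08, 0.18, 0], "angular": [-30, -1, 0]}, {"grip": -0.06, "offset": [0.08, 0.18, 0], "angular": [-30, -1, 0]}, {"grip": -0.06, "offset": [0.08, 0.18, 0], "angular": [-30, -1, 0]}, {"grip": -0.06, "offset": [0.08, 0.18, 0], "angular": [-30, -1, 0]}, {"grip": -0.06, "offset": [0.08, 0.18, 0], "angular": [-30, -1, 0]}])

```text
clock: 0.93
position: [0.4416, -0.2219, 0.2715]
orientation: [[0.999, 0.028, 0.021], [0.034, -0.862, -0.506], [0.004, 0.506, -0.862]]
contact_force: [0.1, 0.0, -0.0]
width: 0.467
gripper_force: 0.0
```

>>> apply_moves(targets=[{"grip": -0.06, "offset": [0.08, 0.18, 0], "angular": [-15, -0.5, 0]}, {"grip": -0.06, "offset": [0.08, 0.18, 0], "angular": [-15, -0.5, 0]}, {"grip": -0.06, "offset": [0.08, 0.18, 0], "angular": [-15, -0.5, 0]}, {"grip": -0.06, "offset": [0.08, 0.18, 0], "angular": [-15, -0.5, 0]}, {"grip": -0.06, "offset": [0.08, 0.18, 0], "angular": [-15, -0.5, 0]}])

```text
clock: 1.35
position: [0.5204, -0.0456, 0.2707]
orientation: [[0.999, 0.021, 0.024], [0.032, -0.706, -0.708], [0.002, 0.708, -0.706]]
contact_force: [1.4, 0.2, 0.3]
width: 0.471
gripper_force: 0.0
```

>>> apply_moves(targets=[{"grip": -0.06, "offset": [0.07, 0.18, -0.005], "angular": [0, 0, 0]}, {"grip": -0.06, "offset": [0.07, 0.18, -0.005], "angular": [0, 0, 0]}, {"grip": -0.06, "offset": [0.07, 0.18, -0.005], "angular": [0, 0, 0]}, {"grip": -0.06, "offset": [0.07, 0.18, -0.005], "angular": [0, 0, 0]}, {"grip": -0.06, "offset": [0.07, 0.18, -0.005], "angular": [0, 0, 0]}])

```text
clock: 1.77
position: [0.5908, 0.1357, 0.2642]
orientation: [[0.999, 0.023, 0.024], [0.033, -0.708, -0.706], [0.0, 0.706, -0.708]]
contact_force: [-0.4, -0.5, -0.0]
width: 0.47
gripper_force: 0.0
```

>>> apply_moves(targets=[{"grip": -0.06, "offset": [0.033, 0.106, -0.12], "angular": [0, 0, 0]}, {"grip": -0.06, "offset": [0.033, 0.106, -0.12], "angular": [0, 0, 0]}, {"grip": -0.06, "offset": [0.033, 0.106, -0.12], "angular": [0, 0, 0]}, {"grip": -0.06, "offset": [0.033, 0.106, -0.12], "angular": [0, 0, 0]}, {"grip": -0.06, "offset": [0.033, 0.106, -0.12], "angular": [0, 0, 0]}])

```text
clock: 2.18
position: [0.6205, 0.2418, 0.1351]
orientation: [[0.999, 0.034, 0.019], [0.037, -0.705, -0.708], [-0.01, 0.708, -0.706]]
contact_force: [-1.7, 1.1, -2.2]
width: 0.47
gripper_force: 0.0
```

```bash
python3 - <<'E'
from h import *
s=telemetry.get_state();print(s["clock"],s["position"],s["orientation"],s["qpos"])
im,d=get_image("scene");cv2.imwrite("pics/s1.png",cv2.resize(im[120:270,260:430],None,fx=4,fy=4,interpolation=cv2.INTER_CUBIC)[:,:,::-1])
E
```

```text
2.1833 [0.62051634 0.24179264 0.1351249 ] [[ 0.99925001  0.03372849  0.01902114]
 [ 0.03727987 -0.70513845 -0.70808896]
 [-0.01047023  0.70826701 -0.705867  ]] [ -15.46045644   50.95285407  -44.86306521   69.21231768   59.07583422
  111.47496549 -145.62172004]
```

View pics/s1.png

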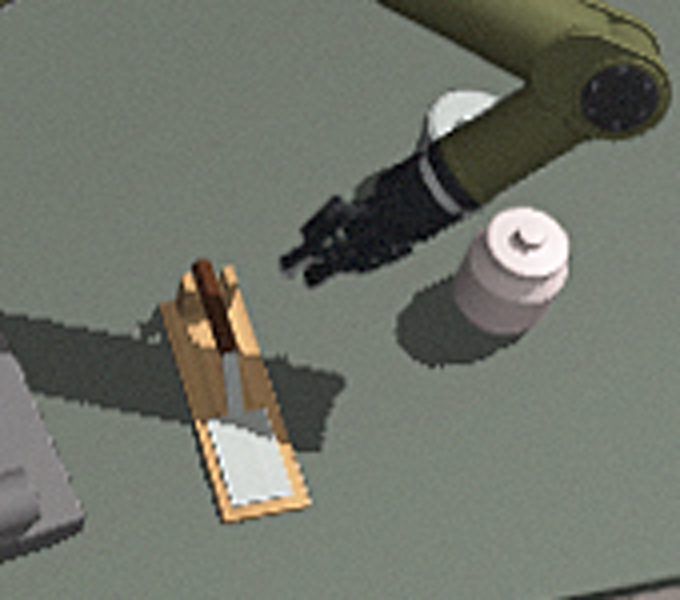

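The picture shows the gripper poised left of the turner. However, joint 7 (−146°) and joint 6 (111°) are near their limits leaning left, so I'll switch to leaning right and flip the board to the left.

>>> apply_moves(targets=[{"grip": -0.06, "offset": [0, -0.02, 0.12], "angular": [35, 1.2, 0]}, {"grip": -0.06, "offset": [0, -0.02, 0.12], "angular": [35, 1.2, 0]}, {"grip": -0.06, "offset": [0, -0.02, 0.12], "angular": [35, 1.2, 0]}, {"grip": -0.06, "offset": [0, -0.02, 0.12], "angular": [35, 1.2, 0]}, {"grip": -0.06, "offset": [0, -0.02, 0.12], "angular": [35, 1.2, 0]}])

```text
clock: 2.65
position: [0.6249, 0.2174, 0.2732]
orientation: [[1.0, 0.024, 0.015], [0.026, -0.986, -0.167], [0.011, 0.168, -0.986]]
contact_force: [0.2, -1.5, -0.4]
width: 0.471
gripper_force: 0.0
```

>>> apply_moves(targets=[{"grip": -0.06, "offset": [0, -0.12, 0], "angular": [35, 1.2, 0]}, {"grip": -0.06, "offset": [0, -0.12, 0], "angular": [35, 1.2, 0]}, {"grip": -0.06, "offset": [0, -0.12, 0], "angular": [35, 1.2, 0]}, {"grip": -0.06, "offset": [0, -0.12, 0], "angular": [35, 1.2, 0]}, {"grip": -0.06, "offset": [0, -0.12, 0], "angular": [35, 1.2, 0]}])

```text
clock: 3.07
position: [0.6254, 0.0886, 0.268]
orientation: [[1.0, 0.018, -0.006], [0.019, -0.936, 0.351], [0.001, -0.351, -0.936]]
contact_force: [1.6, -1.0, -1.9]
width: 0.474
gripper_force: 0.0
```

>>> apply_moves(targets=[{"grip": -0.06, "offset": [0, 0, -0.1], "angular": [20, 0.7, 0]}, {"grip": -0.06, "offset": [0, 0, -0.1], "angular": [20, 0.7, 0]}, {"grip": -0.06, "offset": [0, 0, -0.1], "angular": [20, 0.7, 0]}, {"grip": -0.06, "offset": [0, 0, -0.1], "angular": [20, 0.7, 0]}, {"grip": -0.06, "offset": [0, 0, -0.1], "angular": [20, 0.7, 0]}])

```text
clock: 3.48
position: [0.6233, 0.095, 0.1654]
orientation: [[1.0, 0.016, -0.024], [0.028, -0.758, 0.651], [-0.008, -0.652, -0.758]]
contact_force: [0.2, 1.6, 1.5]
width: 0.475
gripper_force: 0.0
```

```bash
python3 - <<'E'
from h import *
s=telemetry.get_state();print(s["clock"],s["position"],s["orientation"],s["qpos"])
E
```

```text
3.4833 [0.62326612 0.09496538 0.16543875] [[ 0.99958057  0.01562715 -0.02438183]
 [ 0.02774327 -0.75819792  0.65143398]
 [-0.0083062  -0.65183718 -0.75831346]] [ 59.71180239  48.613869   -74.37575821  91.49864921   6.1279487
  68.20499042 -96.63408649]
```

>>> apply_moves(targets=[{"grip": -0.06, "offset": [0, 0.03, -0.055], "angular": [4, 0, 0.3]}, {"grip": -0.06, "offset": [0, 0.06, -0.085], "angular": [4, 0, 0.3]}, {"grip": -0.06, "offset": [0, 0.06, -0.085], "angular": [4, 0, 0.3]}, {"grip": -0.06, "offset": [0, 0.06, -0.085], "angular": [4, 0, 0.3]}])

```text
clock: 3.82
position: [0.6206, 0.1637, 0.0829]
orientation: [[0.999, 0.033, -0.035], [0.048, -0.712, 0.701], [-0.002, -0.702, -0.713]]
contact_force: [-1.3, 0.2, -0.1]
width: 0.469
gripper_force: 0.0
```

```bash
python3 - <<'E'
from h import *
s=telemetry.get_state();print(s["clock"],s["position"],s["orientation"],s["qpos"])
E
```

```text
3.8167 [0.62059213 0.16365474 0.08286816] [[ 0.99886337  0.03274179 -0.0346401 ]
 [ 0.04763427 -0.71182081  0.70074397]
 [-0.00171393 -0.70159754 -0.71257137]] [ 54.36040158  55.25801548 -70.88556534  96.08431396   7.55433718
  57.80411371 -95.13579872]
```

>>> apply_moves(targets=[{"grip": -0.06, "offset": [0.002, 0.014, -0.019], "angular": [0.4, 0, -1]}, {"grip": -0.06, "offset": [0.002, 0.028, -0.038], "angular": [0.4, 0, -1]}, {"grip": -0.06, "offset": [0.002, 0.028, -0.038], "angular": [0.4, 0, -1]}])

```text
clock: 4.07
position: [0.6244, 0.1893, 0.0455]
orientation: [[1.0, 0.019, -0.019], [0.027, -0.708, 0.706], [0.0, -0.706, -0.708]]
contact_force: [-2.0, 1.1, -0.1]
width: 0.472
gripper_force: 0.0
```

```bash
python3 - <<'E'
from h import *
s=telemetry.get_state();print(s["clock"],s["position"],s["orientation"],s["contact_force"],s["qpos"])
im,d=get_image("scene");cv2.imwrite("pics/s2.png",cv2.resize(im[150:270,250:380],None,fx=5,fy=5,interpolation=cv2.INTER_CUBIC)[:,:,::-1])
E
```

```text
4.0667 [0.62437871 0.18934253 0.04554108] [[ 9.99635370e-01  1.93588278e-02 -1.88245455e-02]
 [ 2.70001245e-02 -7.07628844e-01  7.06068278e-01]
 [ 3.47862839e-04 -7.06319089e-01 -7.07893512e-01]] [-2.036672    1.10825746 -0.1461122 ] [ 51.57681329  57.4701334  -68.65301962  97.50458926   8.6029107
  52.46378852 -95.79075358]
```

View pics/s2.png

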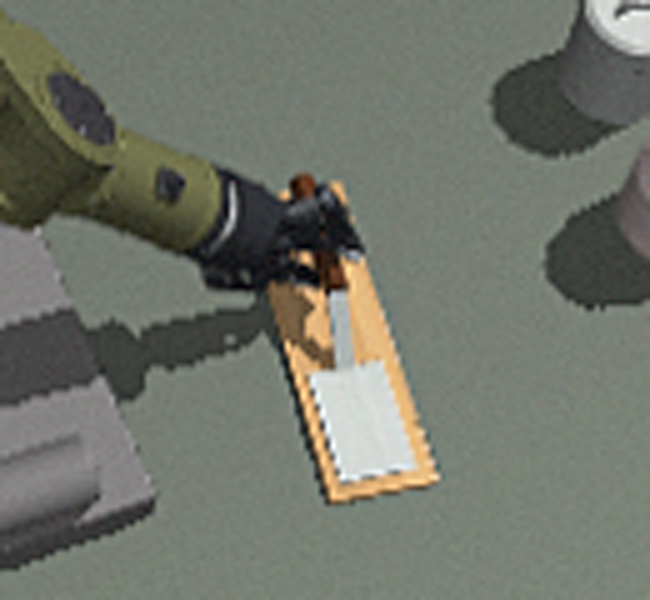

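Fingers straddle the handle at crop (320,250). Closing.

>>> apply_moves(targets=[{"grip": -1, "offset": [0, 0, 0], "angular": [0, 0, 0]}, {"grip": -1, "offset": [0, 0, 0], "angular": [0, 0, 0]}, {"grip": -1, "offset": [0, 0, 0], "angular": [0, 0, 0]}, {"grip": -1, "offset": [0, 0, 0], "angular": [0, 0, 0]}, {"grip": -1, "offset": [0, 0, 0], "angular": [0, 0, 0]}], grip_force=110)

```text
clock: 4.53
position: [0.6275, 0.1878, 0.0493]
orientation: [[1.0, 0.016, -0.012], [0.02, -0.703, 0.711], [0.002, -0.711, -0.703]]
contact_force: [-1.3, 3.0, 8.3]
width: 0.203
gripper_force: 107.5
```

>>> apply_moves(targets=[{"grip": -1, "offset": [0, 0, 0.02], "angular": [0, 0, 0]}, {"grip": -1, "offset": [0, 0, 0.05], "angular": [0, 0, 0]}, {"grip": -1, "offset": [0, 0, 0.09], "angular": [0, 0, 0]}, {"grip": -1, "offset": [0, 0, 0.13], "angular": [0, 0, 0]}, {"grip": -1, "offset": [0, 0, 0.15], "angular": [0, 0, 0]}])

```text
clock: 4.95
position: [0.6273, 0.1862, 0.2011]
orientation: [[1.0, 0.017, -0.01], [0.019, -0.706, 0.708], [0.005, -0.708, -0.706]]
contact_force: [0.8, 1.0, -0.7]
width: 0.207
gripper_force: 107.9
```

```bash
python3 - <<'E'
from h import *
s=telemetry.get_state();print(s["clock"],s["position"],s["orientation"],s["contact_force"],s["qpos"],s["width"])
im,d,C=look("top")
u0,v0=170,100
cv2.imwrite("pics/t2.png",cv2.resize(im[v0:v0+110,u0:u0+160],None,fx=5,fy=5,interpolation=cv2.INTER_CUBIC)[:,:,::-1])
P=C[115:200,175:225].reshape(-1,3);P=P[(P[:,0]>.675)&(P[:,2]>.12)&(P[:,2]<.22)];print(rect(P),len(P))
A=np.c_[P[:,:2]-P[:,:2].mean(0),np.ones(len(P))];print(P.mean(0),np.linalg.lstsq(A,P[:,2],rcond=None)[0])
E
```

```text
4.95 [0.62726798 0.1862264  0.20108735] [[ 0.99980403  0.01702282 -0.01010616]
 [ 0.01917342 -0.70555112  0.70839961]
 [ 0.00492855 -0.70845455 -0.70573923]] [ 0.78709436  0.95605107 -0.74490589] [  55.31648565   47.08590406  -76.26095732   92.62231148    1.23472792
   63.10263991 -100.02955094] 0.20702467020940804
(array([736.2, 180.5]), array([119.9,  64. ]), 1.1) 444
[0.74439092 0.18032787 0.1629743 ] [-0.05684753 -0.03759739  0.1629743 ]
```

View pics/t2.png

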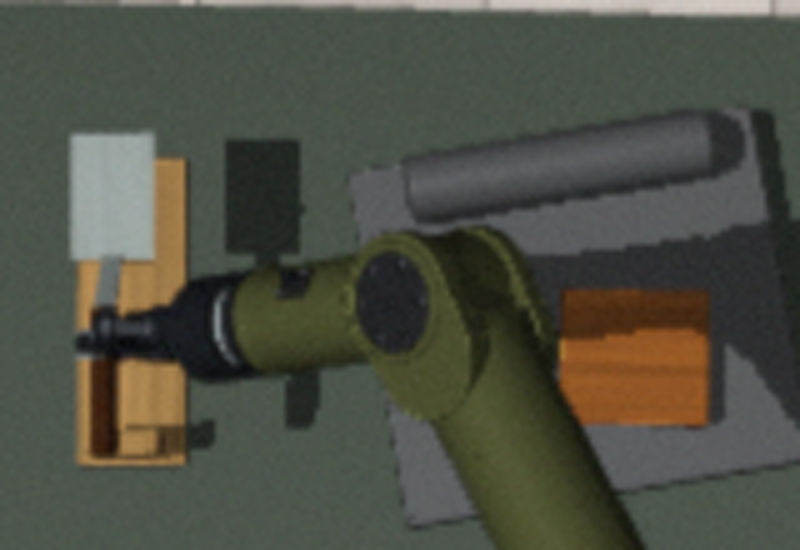

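Top crop: the turner is held, with its blade at (70–155, 133–260). The board is still at (560–710, 290–425). I'll refine the blade plane and start the carry.

```bash
cat >> h.py <<'E'
def blade(xmin,zlo,zhi,ulo,uhi,vlo,vhi,k=4):
    R=[]
    for _ in range(k):
        P=look("top")[2][vlo:vhi,ulo:uhi].reshape(-1,3); R.append(P[(P[:,0]>xmin)&(P[:,2]>zlo)&(P[:,2]<zhi)])
    P=np.concatenate(R); r=rect(P); m=P[:,:2].mean(0)
    c=np.linalg.lstsq(np.c_[P[:,:2]-m,np.ones(len(P))],P[:,2],rcond=None)[0]
    print("rect",r,"mean",m,"slopes x,y, z",c,len(P))
E
python3 - <<'E'
from h import *
blade(.705,.14,.19,175,215,115,200)
s=telemetry.get_state();print(s["position"])
E
```

```text
rect (array([752.1, 180.8]), array([95.4, 64.2]), 1.4) mean [0.75102692 0.17979942] slopes x,y, z [-0.00071727 -0.00627434  0.15990281] 1545
[0.62525964 0.18455973 0.19280928]
```

>>> apply_moves(targets=[{"grip": -1, "offset": [-0.015, -0.026, 0.005], "angular": [0, 0, 0]}, {"grip": -1, "offset": [-0.035, -0.061, 0.01], "angular": [0, 0, 0]}, {"grip": -1, "offset": [-0.055, -0.096, 0.01], "angular": [0, 0, 0]}, {"grip": -1, "offset": [-0.075, -0.131, 0.01], "angular": [0, 0, 0]}, {"grip": -1, "offset": [-0.095, -0.166, 0.01], "angular": [0, 0, 0]}])

```text
clock: 5.62
position: [0.5284, 0.018, 0.2019]
orientation: [[1.0, 0.011, -0.018], [0.02, -0.705, 0.708], [-0.005, -0.709, -0.706]]
contact_force: [0.6, -1.2, -2.3]
width: 0.205
gripper_force: 108.2
```

>>> apply_moves(targets=[{"grip": -1, "offset": [-0.02, -0.035, 0], "angular": [0, 0, 0]}, {"grip": -1, "offset": [-0.04, -0.07, 0], "angular": [0, 0, 0]}, {"grip": -1, "offset": [-0.06, -0.105, 0], "angular": [0, 0, 0]}, {"grip": -1, "offset": [-0.08, -0.14, 0], "angular": [0, 0, 0]}, {"grip": -1, "offset": [-0.095, -0.166, 0], "angular": [0, 0, 0]}])

```text
clock: 6.03
position: [0.433, -0.1501, 0.2016]
orientation: [[1.0, 0.008, -0.015], [0.016, -0.706, 0.708], [-0.005, -0.708, -0.706]]
contact_force: [0.8, -0.2, -2.6]
width: 0.201
gripper_force: 108.2
```

```bash
python3 - <<'E'
from h import *
s=telemetry.get_state();print(s["clock"],s["position"],s["orientation"],s["contact_force"],s["qpos"],s["width"])
E
```

```text
6.0333 [ 0.43304597 -0.15008344  0.20156522] [[ 0.99985636  0.00753243 -0.01518309]
 [ 0.01607248 -0.70570991  0.70831857]
 [-0.0053795  -0.70846085 -0.70572961]] [ 0.80038788 -0.24034803 -2.60267884] [ 95.39469558  41.71786288 -76.04850719  98.186587    -1.9694722
  87.13835374 -71.47840919] 0.20090109127437156
```

>>> apply_moves(targets=[{"grip": -1, "offset": [-0.016, -0.03, -0.01], "angular": [0, 0.3, -0.5]}, {"grip": -1, "offset": [-0.032, -0.06, -0.03], "angular": [0, 0.3, -0.5]}, {"grip": -1, "offset": [-0.045, -0.089, -0.06], "angular": [0, 0.3, -0.5]}, {"grip": -1, "offset": [-0.045, -0.089, -0.08], "angular": [0, 0.3, -0.5]}, {"grip": -1, "offset": [-0.045, -0.089, -0.08], "angular": [0, 0.3, -0.5]}])

```text
clock: 6.45
position: [0.3871, -0.2371, 0.118]
orientation: [[1.0, -0.006, -0.014], [0.006, -0.703, 0.711], [-0.014, -0.711, -0.703]]
contact_force: [-1.2, 0.2, -1.9]
width: 0.202
gripper_force: 108.2
```

```bash
python3 - <<'E'
from h import *
im,d,C=look("top")
cv2.imwrite("pics/t3.png",cv2.resize(im[130:260,230:370],None,fx=4.5,fy=4.5,interpolation=cv2.INTER_CUBIC)[:,:,::-1])
blade(.465,.07,.11,275,325,180,240)
s=telemetry.get_state();print(s["clock"],s["position"],s["orientation"],s["qpos"])
P=C[145:200,270:325].reshape(-1,3);P=P[(P[:,0]>.58)&(P[:,2]>.056)&(P[:,2]<.08)];print(rect(P))
E
```

```text
rect (array([ 535.3, -236.6]), array([141.9, 117.7]), 1.1) mean [ 0.51840032 -0.23926683] slopes x,y, z [-0.05543009  0.00253907  0.0821281 ] 1592
6.7 [ 0.39128843 -0.23396861  0.12476457] [[ 0.99988343  0.00555059 -0.01422384]
 [ 0.01399261 -0.70591428  0.70815905]
 [-0.00611011 -0.70827553 -0.70590966]] [ 97.56826844  48.38324792 -69.29351114  96.56672183   5.5511022
  87.95164151 -64.22162492]
(array([ 644.1, -235.4]), array([108.5, 119.6]), 1.2)
```

View pics/t3.png

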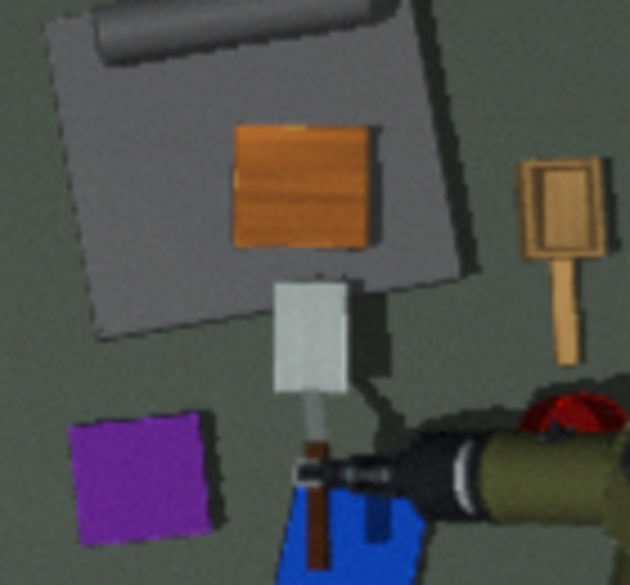

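Top crop: blade at (274–348, 283–392), pointing at the board (233–370, 125–247) and slightly left of the tunnel's right side. I'll refit the blade without the board points.

```bash
python3 - <<'E'
from h import *
R=[]
for _ in range(5):
    P=look("top")[2][180:240,275:325].reshape(-1,3);R.append(P[(P[:,0]>.465)&(P[:,0]<.575)&(P[:,2]>.072)&(P[:,2]<.11)])
P=np.concatenate(R);print(rect(P),[np.percentile(P[:,i],[.5,1,50,99,99.5]).round(4) for i in range(3)])
m=P[:,:2].mean(0);print(m,np.linalg.lstsq(np.c_[P[:,:2]-m,np.ones(len(P))],P[:,2],rcond=None)[0])
s=telemetry.get_state();print(s["clock"],s["position"],s["orientation"])
E
```

```text
(array([ 512.9, -240.8]), array([96.6, 66. ]), 0.8) [array([0.4678, 0.4679, 0.5131, 0.561 , 0.5612]), array([-0.2727, -0.2698, -0.2401, -0.2084, -0.2082]), array([0.074 , 0.0749, 0.0839, 0.0939, 0.0955])]
[ 0.51420208 -0.23931737] [-0.01500117 -0.00291569  0.08410127]
6.95 [ 0.39072692 -0.23494429  0.12390407] [[ 0.99989691  0.00356439 -0.01390891]
 [ 0.01236334 -0.7063246   0.70778013]
 [-0.00730141 -0.70787913 -0.70629585]]
```

>>> apply_moves(targets=[{"grip": -1, "offset": [0, -0.003, -0.015], "angular": [0, -0.9, 0]}, {"grip": -1, "offset": [0, -0.003, -0.03], "angular": [0, -0.9, 0]}, {"grip": -1, "offset": [0, -0.003, -0.037], "angular": [0, -0.9, 0]}, {"grip": -1, "offset": [0, -0.003, -0.037], "angular": [0, -0.9, 0]}, {"grip": -1, "offset": [0, -0.003, -0.037], "angular": [0, -0.9, 0]}])

```text
clock: 7.37
position: [0.3901, -0.2376, 0.0857]
orientation: [[1.0, 0.013, -0.003], [0.011, -0.704, 0.71], [0.007, -0.71, -0.704]]
contact_force: [-0.4, 0.1, -0.5]
width: 0.204
gripper_force: 108.2
```

```bash
cat >> h.py <<'E'
def fit(x0,x1,z0,z1,u0,u1,v0,v1,k=5):
    R=[]
    for _ in range(k):
        P=look("top")[2][v0:v1,u0:u1].reshape(-1,3);R.append(P[(P[:,0]>x0)&(P[:,0]<x1)&(P[:,2]>z0)&(P[:,2]<z1)])
    P=np.concatenate(R);m=P[:,:2].mean(0);print(rect(P),m,np.linalg.lstsq(np.c_[P[:,:2]-m,np.ones(len(P))],P[:,2],rcond=None)[0])
def st():
    s=telemetry.get_state();print(s["clock"],s["position"].round(4),s["orientation"].round(3).tolist(),s["contact_force"].round(1),s["ft_torque"].round(2),s["qpos"].round(0),round(s["width"],3))
E
python3 - <<'E'
from h import *
st();im,d,C=look("scene")
cv2.imwrite("pics/s4.png",cv2.resize(im[130:270,110:300],None,fx=4,fy=4,interpolation=cv2.INTER_CUBIC)[:,:,::-1])
fit(.478,.535,.03,.07,285,308,190,225);st()
E
```

```text
7.3667 [ 0.3901 -0.2376  0.0857] [[1.0, 0.013, -0.003], [0.011, -0.704, 0.71], [0.007, -0.71, -0.704]] [-0.4  0.1 -0.5] [-1.06  0.09 -0.02] [ 97.  51. -67.  98.   8.  85. -63.] 0.204
(array([ 506.5, -233.7]), array([57. , 83.7]), 0.0) [ 0.50820701 -0.24157799] [-0.02809755 -0.02964913  0.04784766]
7.6667 [ 0.3906 -0.2383  0.0867] [[1.0, 0.014, -0.002], [0.012, -0.706, 0.708], [0.008, -0.708, -0.706]] [-0.3  0.2 -1.2] [-0.98  0.1   0.01] [ 97.  51. -67.  98.   8.  85. -63.] 0.205
```

View pics/s4.png

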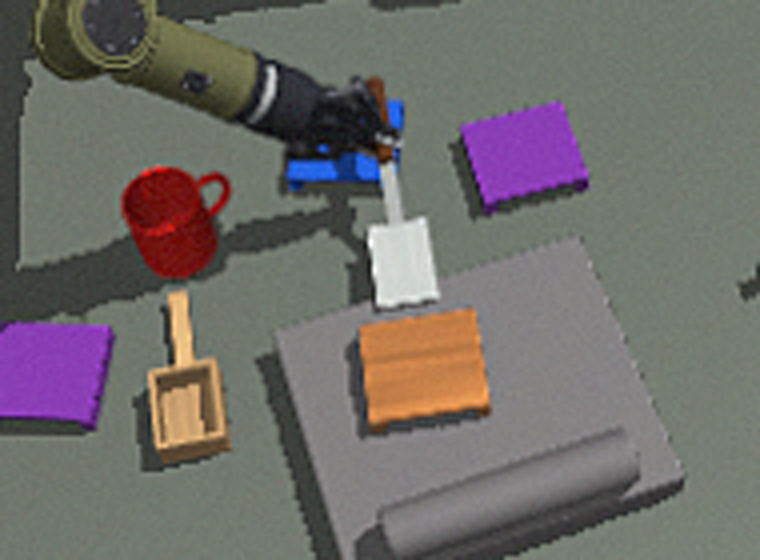

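Scene crop: the blade (370–438, 220–305) lies low in front of the board (360–490, 310–425) and lines up with the tunnel. Inserting.

>>> apply_moves(targets=[{"grip": -1, "offset": [0.02, 0, 0], "angular": [0, 0, 0]}, {"grip": -1, "offset": [0.035, 0.0, 0], "angular": [0, 0, 0]}, {"grip": -1, "offset": [0.05, 0, 0], "angular": [0, 0, 0]}, {"grip": -1, "offset": [0.05, 0, 0], "angular": [0, 0, 0]}])

```text
clock: 8.0
position: [0.443, -0.2372, 0.0872]
orientation: [[1.0, 0.017, -0.001], [0.013, -0.706, 0.709], [0.011, -0.708, -0.706]]
contact_force: [-0.5, 0.2, -1.2]
width: 0.205
gripper_force: 108.2
```

>>> apply_moves(targets=[{"grip": -1, "offset": [0.015, 0, 0], "angular": [0, 0, 0]}, {"grip": -1, "offset": [0.03, 0.0, 0], "angular": [0, 0, 0]}, {"grip": -1, "offset": [0.045, 0, 0], "angular": [0, 0, 0]}, {"grip": -1, "offset": [0.06, 0, 0], "angular": [0, 0, 0]}, {"grip": -1, "offset": [0.068, 0, 0], "angular": [0, 0, 0]}])

```text
clock: 8.42
position: [0.5093, -0.2379, 0.0866]
orientation: [[1.0, 0.015, -0.002], [0.012, -0.706, 0.709], [0.009, -0.709, -0.706]]
contact_force: [0.2, 0.4, -1.9]
width: 0.2
gripper_force: 108.2
```

```bash
python3 - <<'E'
from h import *
P=look("top")[2][145:205,270:325].reshape(-1,3);P=P[(P[:,0]>.57)&(P[:,2]>.056)&(P[:,2]<.08)];print(rect(P));st()
E
```

```text
(array([ 634.2, -236. ]), array([127.4, 119.7]), 0.8)
8.4667 [ 0.5102 -0.2374  0.0868] [[1.0, 0.016, -0.002], [0.012, -0.705, 0.709], [0.01, -0.709, -0.706]] [ 2.3  0.8 -1.1] [-0.88 -0.05 -0.11] [ 82.  57. -64.  85.   8.  85. -68.] 0.205
```

>>> apply_moves(targets=[{"grip": -1, "offset": [0, 0, 0.01], "angular": [0, 0, 0]}, {"grip": -1, "offset": [0, 0, 0.025], "angular": [0, 0, 0]}, {"grip": -1, "offset": [0, 0, 0.045], "angular": [0, 0, 0]}, {"grip": -1, "offset": [0, 0, 0.06], "angular": [0, 0, 0]}, {"grip": -1, "offset": [0, 0, 0.07], "angular": [0, 0, 0]}], grip_force=120)

```text
clock: 8.88
position: [0.5088, -0.2386, 0.1599]
orientation: [[1.0, 0.015, -0.0], [0.011, -0.707, 0.707], [0.011, -0.707, -0.707]]
contact_force: [-0.0, 0.5, -3.5]
width: 0.204
gripper_force: 120.3
```

>>> apply_moves(targets=[{"grip": -1, "offset": [0, 0, 0.01], "angular": [-2, 0, 0]}, {"grip": -1, "offset": [0, 0, 0.02], "angular": [-5, 0, 0]}, {"grip": -1, "offset": [0, 0, 0.02], "angular": [-9, -0.1, -0.1]}, {"grip": -1, "offset": [0, 0, 0.02], "angular": [-13, -0.1, -0.1]}, {"grip": -1, "offset": [0, 0, 0.02], "angular": [-16, -0.2, -0.2]}])

```text
clock: 9.3
position: [0.5085, -0.2374, 0.1782]
orientation: [[1.0, 0.015, 0.003], [0.011, -0.876, 0.483], [0.01, -0.483, -0.876]]
contact_force: [0.3, 0.9, -3.5]
width: 0.205
gripper_force: 120.2
```

```bash
python3 - <<'E'
from h import *
st();im,d,C=look("scene")
cv2.imwrite("pics/s5.png",cv2.resize(im[130:270,110:300],None,fx=4,fy=4,interpolation=cv2.INTER_CUBIC)[:,:,::-1])
im,d,C=look("top");P=C[130:215,270:335].reshape(-1,3);P=P[(P[:,0]>.58)&(P[:,0]<.72)&(P[:,2]>.1)&(P[:,2]<.2)];m=P[:,:2].mean(0);print(rect(P),m,np.linalg.lstsq(np.c_[P[:,:2]-m,np.ones(len(P))],P[:,2],rcond=None)[0])
E
```

```text
9.3 [ 0.5085 -0.2374  0.1782] [[1.0, 0.015, 0.003], [0.011, -0.876, 0.483], [0.01, -0.483, -0.876]] [ 0.3  0.9 -3.5] [-0.75  0.22 -0.02] [ 84.  41. -69.  88.  10.  85. -74.] 0.205
(array([ 640.6, -242.5]), array([120.6, 121.7]), 0.2) [ 0.64226963 -0.24217264] [ 0.029416   -0.26584859  0.15100084]
```

View pics/s5.png

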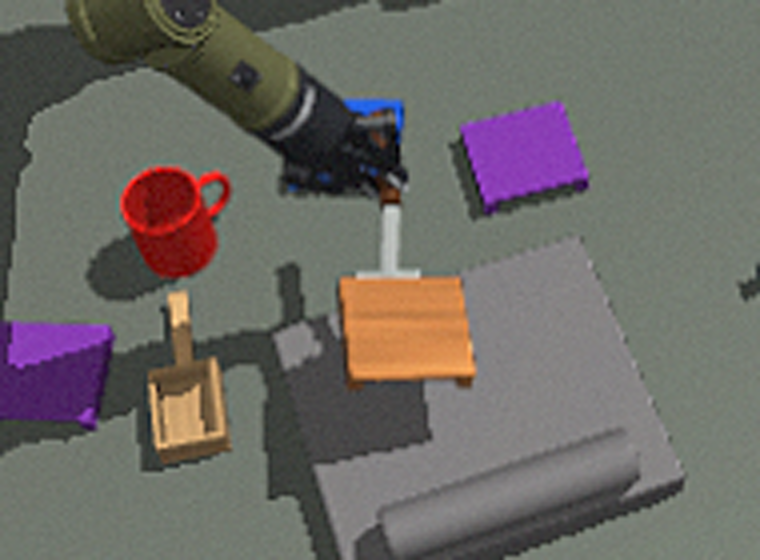

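The board is up on the blade (340–475, 275–385) and tilting. I'll continue the roll.

>>> apply_moves(targets=[{"grip": -1, "offset": [0, 0, 0.002], "angular": [-5, -0.1, -0.1]}, {"grip": -1, "offset": [0, 0, 0.004], "angular": [-10, -0.1, -0.1]}, {"grip": -1, "offset": [0, 0, 0.006], "angular": [-15, -0.2, -0.2]}, {"grip": -1, "offset": [0, 0, 0.008], "angular": [-20, -0.2, -0.2]}, {"grip": -1, "offset": [0, 0, 0.01], "angular": [-24, -0.3, -0.3]}])

```text
clock: 9.82
position: [0.5082, -0.2372, 0.187]
orientation: [[1.0, 0.01, 0.009], [0.009, -0.996, 0.088], [0.009, -0.088, -0.996]]
contact_force: [0.9, 1.6, -3.1]
width: 0.202
gripper_force: 120.0
```

>>> apply_moves(targets=[{"grip": -1, "offset": [0, 0, 0], "angular": [-5, -0.1, -0.1]}, {"grip": -1, "offset": [0, 0, 0], "angular": [-10, -0.1, -0.1]}, {"grip": -1, "offset": [0, 0, 0], "angular": [-15, -0.2, -0.2]}, {"grip": -1, "offset": [0, 0, 0], "angular": [-20, -0.2, -0.2]}, {"grip": -1, "offset": [0, 0, 0], "angular": [-24, -0.3, -0.3]}])

```text
clock: 10.23
position: [0.508, -0.2367, 0.1865]
orientation: [[1.0, 0.004, 0.013], [0.008, -0.946, -0.325], [0.011, 0.325, -0.946]]
contact_force: [0.0, 1.5, -3.2]
width: 0.199
gripper_force: 120.1
```

```bash
python3 - <<'E'
from h import *
st();im,d,C=look("scene")
cv2.imwrite("pics/s6.png",cv2.resize(im[130:270,110:300],None,fx=4,fy=4,interpolation=cv2.INTER_CUBIC)[:,:,::-1])
im,d,C=look("top");P=C[130:215,260:335].reshape(-1,3);P=P[(P[:,0]>.6)&(P[:,0]<.7)&(P[:,2]>.085)&(P[:,2]<.3)];m=P[:,:2].mean(0);print(rect(P),m,np.linalg.lstsq(np.c_[P[:,:2]-m,np.ones(len(P))],P[:,2],rcond=None)[0])
E
```

```text
10.2333 [ 0.508  -0.2367  0.1865] [[1.0, 0.004, 0.013], [0.008, -0.946, -0.325], [0.011, 0.325, -0.946]] [ 0.   1.5 -3.2] [ 0.74  0.28 -0.01] [ 72.  14. -68. 105.  34.  71. -97.] 0.199
(array([ 647.6, -267.8]), array([95.5, 74.2]), 0.8) [ 0.64727615 -0.26556704] [ 0.02180338 -1.49449691  0.18184008]
```

View pics/s6.png

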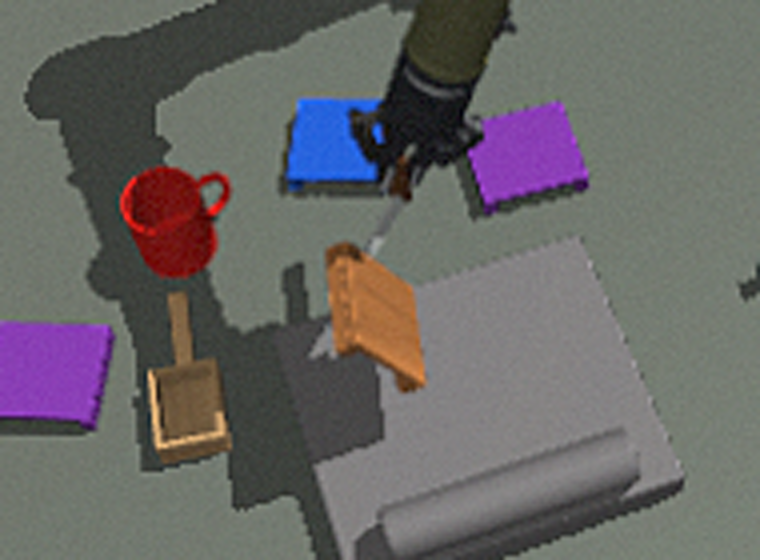

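Scene crop: the board stands steep (328–425, 245–390), hooked on the blade by its cleat as planned. From here I'll check by depth numbers only.

>>> apply_moves(targets=[{"grip": -1, "offset": [0, 0, 0], "angular": [-5, -0.1, -0.1]}, {"grip": -1, "offset": [0, 0, 0], "angular": [-10, -0.1, -0.1]}, {"grip": -1, "offset": [0, 0, 0], "angular": [-15, -0.2, -0.2]}, {"grip": -1, "offset": [0, 0, 0], "angular": [-19, -0.2, -0.2]}, {"grip": -1, "offset": [0, 0, 0], "angular": [-22, -0.3, -0.3]}])

```text
clock: 10.75
position: [0.5079, -0.2377, 0.1851]
orientation: [[1.0, -0.003, 0.013], [0.006, -0.757, -0.653], [0.011, 0.653, -0.757]]
contact_force: [-1.1, 0.8, -3.5]
width: 0.203
gripper_force: 120.2
```

>>> apply_moves(targets=[{"grip": -1, "offset": [0, 0, -0.015], "angular": [0, 0, 0]}, {"grip": -1, "offset": [0, 0, -0.03], "angular": [0, 0, 0]}, {"grip": -1, "offset": [0, 0, -0.045], "angular": [0, 0, 0]}, {"grip": -1, "offset": [0, 0, -0.06], "angular": [0, 0, 0]}, {"grip": -1, "offset": [0, 0, -0.07], "angular": [0, 0, 0]}])

```text
clock: 11.17
position: [0.507, -0.2388, 0.1135]
orientation: [[1.0, -0.004, 0.01], [0.003, -0.759, -0.651], [0.01, 0.651, -0.759]]
contact_force: [-0.7, -0.7, -3.3]
width: 0.202
gripper_force: 120.1
```

```bash
cat >> h.py <<'E'
def prof():
    for n in("scene","top"):
        P=look(n)[2].reshape(-1,3);P=P[(P[:,0]>.61)&(P[:,0]<.68)&(P[:,1]>-.35)&(P[:,1]<-.08)&(P[:,2]>.05)&(P[:,2]<.3)]
        for z in np.arange(.05,.26,.02):
            Q=P[(P[:,2]>=z)&(P[:,2]<z+.02)]
            if len(Q)>3: print(n,round(z+.01,2),len(Q),"y",np.percentile(Q[:,1],[5,50,95]).round(3))
E
python3 - <<'E'
from h import *
st();prof();st()
E
```

```text
11.1667 [ 0.507  -0.2388  0.1135] [[1.0, -0.004, 0.01], [0.003, -0.759, -0.651], [0.01, 0.651, -0.759]] [-0.7 -0.7 -3.3] [ 1.3   0.44 -0.06] [  49.   23.  -59.  114.   63.   76. -128.] 0.202
scene 0.06 28 y [-0.29  -0.284 -0.265]
scene 0.08 10 y [-0.267 -0.266 -0.266]
scene 0.1 10 y [-0.268 -0.268 -0.267]
scene 0.12 11 y [-0.27  -0.269 -0.268]
scene 0.14 9 y [-0.271 -0.27  -0.269]
scene 0.16 108 y [-0.295 -0.284 -0.272]
scene 0.18 7 y [-0.295 -0.284 -0.273]
top 0.06 23 y [-0.32  -0.263 -0.173]
top 0.08 16 y [-0.266 -0.264 -0.264]
top 0.1 18 y [-0.268 -0.266 -0.265]
top 0.12 19 y [-0.27  -0.267 -0.266]
top 0.14 18 y [-0.271 -0.269 -0.268]
top 0.16 127 y [-0.295 -0.281 -0.27 ]
11.2667 [ 0.5067 -0.2387  0.1135] [[1.0, -0.002, 0.01], [0.004, -0.759, -0.651], [0.009, 0.651, -0.759]] [ 0.2 -1.  -3.4] [ 1.16  0.5  -0.09] [  49.   23.  -59.  114.   63.   76. -128.] 0.203
```

>>> apply_moves(targets=[{"grip": -1, "offset": [0, 0, -0.004], "angular": [0, 0, 0]}, {"grip": -1, "offset": [0, 0, -0.008], "angular": [0, 0, 0]}, {"grip": -1, "offset": [0, 0, -0.011], "angular": [0, 0, 0]}, {"grip": -1, "offset": [0, 0, -0.014], "angular": [0, 0, 0]}, {"grip": -1, "offset": [0, 0, -0.016], "angular": [0, 0, 0]}])

```text
clock: 11.68
position: [0.5088, -0.2383, 0.1007]
orientation: [[1.0, -0.004, 0.016], [0.007, -0.756, -0.655], [0.015, 0.655, -0.755]]
contact_force: [-0.4, 0.5, -2.1]
width: 0.195
gripper_force: 120.4
```

```bash
python3 - <<'E'
from h import *
st();prof();st()
E
```

```text
11.6833 [ 0.5088 -0.2383  0.1007] [[1.0, -0.004, 0.016], [0.007, -0.756, -0.655], [0.015, 0.655, -0.755]] [-0.4  0.5 -2.1] [ 1.01  0.11 -0.01] [  48.   25.  -58.  115.   65.   76. -130.] 0.195
scene 0.06 37 y [-0.287 -0.276 -0.262]
scene 0.08 10 y [-0.276 -0.272 -0.266]
scene 0.1 15 y [-0.279 -0.277 -0.261]
scene 0.12 10 y [-0.279 -0.278 -0.278]
scene 0.14 20 y [-0.282 -0.28  -0.279]
scene 0.16 114 y [-0.267 -0.255 -0.243]
top 0.06 27 y [-0.299 -0.275 -0.129]
top 0.08 9 y [-0.276 -0.275 -0.275]
top 0.1 15 y [-0.277 -0.275 -0.274]
top 0.12 22 y [-0.279 -0.277 -0.276]
top 0.14 25 y [-0.281 -0.28  -0.251]
top 0.16 120 y [-0.258 -0.246 -0.235]
11.7833 [ 0.5085 -0.2382  0.1004] [[1.0, -0.003, 0.015], [0.008, -0.756, -0.655], [0.014, 0.655, -0.756]] [-1.4 -0.4 -2.8] [ 1.03  0.15 -0.04] [  48.   25.  -58.  115.   65.   76. -130.] 0.199
```

The board is already tipping over to the left, away from the blade. I'll hold still and check it.

>>> apply_moves(targets=[{"grip": -1, "offset": [0, 0, 0], "angular": [0, 0, 0]}, {"grip": -1, "offset": [0, 0, 0], "angular": [0, 0, 0]}, {"grip": -1, "offset": [0, 0, 0], "angular": [0, 0, 0]}, {"grip": -1, "offset": [0, 0, 0], "angular": [0, 0, 0]}, {"grip": -1, "offset": [0, 0, 0], "angular": [0, 0, 0]}])

```text
clock: 12.2
position: [0.5085, -0.2382, 0.1005]
orientation: [[1.0, -0.003, 0.015], [0.008, -0.756, -0.655], [0.014, 0.655, -0.756]]
contact_force: [0.2, -0.7, -1.9]
width: 0.201
gripper_force: 120.4
```

```bash
python3 - <<'E'
from h import *
st();prof()
P=look("top")[2][130:215,250:335].reshape(-1,3);P=P[(P[:,0]>.54)&(P[:,0]<.75)&(P[:,1]>-.27)]
for lo,hi in[(.044,.056),(.056,.08)]:
    Q=P[(P[:,2]>lo)&(P[:,2]<hi)];print(len(Q),rect(Q),np.median(Q[:,2]))
E
```

```text
12.2 [ 0.5085 -0.2382  0.1005] [[1.0, -0.003, 0.015], [0.008, -0.756, -0.655], [0.014, 0.655, -0.756]] [ 0.2 -0.7 -1.9] [ 0.98  0.13 -0.01] [  48.   25.  -58.  115.   65.   76. -130.] 0.201
scene 0.06 320 y [-0.252 -0.2   -0.144]
scene 0.08 29 y [-0.276 -0.253 -0.146]
scene 0.1 12 y [-0.278 -0.277 -0.276]
scene 0.12 12 y [-0.279 -0.278 -0.277]
scene 0.14 18 y [-0.282 -0.281 -0.279]
top 0.06 286 y [-0.254 -0.194 -0.14 ]
top 0.08 31 y [-0.276 -0.249 -0.141]
top 0.1 18 y [-0.277 -0.276 -0.274]
top 0.12 16 y [-0.279 -0.278 -0.276]
top 0.14 25 y [-0.281 -0.28  -0.277]
793 (array([ 645.6, -156.2]), array([226.5, 205.8]), 88.7) 0.04777069957691116
235 (array([ 650.5, -153. ]), array([235. , 133.4]), 72.8) 0.06421936242005111
```

The board lies cleats-up: plate at about z 0.05, cleat tops about 0.066, y from −0.255 to −0.137. I'll retract, roll back and return the turner.

>>> apply_moves(targets=[{"grip": -1, "offset": [0, -0.005, 0.02], "angular": [0, 0, 0]}, {"grip": -1, "offset": [0, -0.005, 0.05], "angular": [0, 0, 0]}, {"grip": -1, "offset": [0, -0.005, 0.08], "angular": [0, 0, 0]}, {"grip": -1, "offset": [0, -0.005, 0.115], "angular": [0, 0, 0]}, {"grip": -1, "offset": [0, -0.005, 0.15], "angular": [0, 0, 0]}])

```text
clock: 12.77
position: [0.5079, -0.2429, 0.2513]
orientation: [[1.0, -0.002, 0.015], [0.008, -0.756, -0.654], [0.012, 0.654, -0.756]]
contact_force: [0.4, -0.3, -0.5]
width: 0.199
gripper_force: 120.3
```

>>> apply_moves(targets=[{"grip": -1, "offset": [0, 0, 0], "angular": [6, 0.1, 0.1]}, {"grip": -1, "offset": [0, 0, 0], "angular": [12, 0.1, 0.1]}, {"grip": -1, "offset": [0, 0, 0], "angular": [18, 0.2, 0.2]}, {"grip": -1, "offset": [0, 0, 0], "angular": [24, 0.3, 0.3]}, {"grip": -1, "offset": [0, 0, 0], "angular": [30, 0.3, 0.3]}])

```text
clock: 13.18
position: [0.5084, -0.2431, 0.2518]
orientation: [[1.0, 0.004, 0.014], [0.007, -0.982, -0.187], [0.013, 0.187, -0.982]]
contact_force: [0.3, -0.0, -2.5]
width: 0.2
gripper_force: 120.3
```

>>> apply_moves(targets=[{"grip": -1, "offset": [0, 0, 0], "angular": [6, 0.1, 0.1]}, {"grip": -1, "offset": [0, 0, 0], "angular": [12, 0.1, 0.1]}, {"grip": -1, "offset": [0, 0, 0], "angular": [18, 0.2, 0.2]}, {"grip": -1, "offset": [0, 0, 0], "angular": [24, 0.3, 0.3]}, {"grip": -1, "offset": [0, 0, 0], "angular": [30, 0.3, 0.3]}])

```text
clock: 13.6
position: [0.5081, -0.2443, 0.2509]
orientation: [[1.0, 0.008, 0.007], [0.005, -0.944, 0.33], [0.01, -0.33, -0.944]]
contact_force: [0.6, 0.3, -2.7]
width: 0.199
gripper_force: 120.3
```

>>> apply_moves(targets=[{"grip": -1, "offset": [0.01, 0.03, 0], "angular": [6, 0.1, 0.1]}, {"grip": -1, "offset": [0.02, 0.06, 0], "angular": [12, 0.1, 0.1]}, {"grip": -1, "offset": [0.03, 0.09, 0], "angular": [18, 0.2, 0.2]}, {"grip": -1, "offset": [0.04, 0.12, 0], "angular": [24, 0.3, 0.3]}, {"grip": -1, "offset": [0.05, 0.15, 0], "angular": [26, 0.3, 0.3]}])

```text
clock: 14.02
position: [0.5582, -0.0966, 0.247]
orientation: [[1.0, 0.003, 0.001], [0.001, -0.703, 0.711], [0.003, -0.711, -0.703]]
contact_force: [-0.8, -1.5, -3.4]
width: 0.204
gripper_force: 120.3
```

```bash
python3 - <<'E'
from h import *
st()
E
```

```text
14.0167 [ 0.5582 -0.0966  0.247 ] [[1.0, 0.003, 0.001], [0.001, -0.703, 0.711], [0.003, -0.711, -0.703]] [-0.8 -1.5 -3.4] [-1.14  0.12 -0.02] [ 76.  40. -68.  86.  -8.  86. -78.] 0.204
```

>>> apply_moves(targets=[{"grip": -1, "offset": [0.012, 0.035, 0], "angular": [0, 0, 0.5]}, {"grip": -1, "offset": [0.022, 0.07, 0], "angular": [0, 0, 1]}, {"grip": -1, "offset": [0.03, 0.105, 0], "angular": [0, 0, 1]}, {"grip": -1, "offset": [0.04, 0.14, 0], "angular": [0, 0, 1]}, {"grip": -1, "offset": [0.05, 0.175, 0], "angular": [0, 0, 1]}])

```text
clock: 14.43
position: [0.6083, 0.0825, 0.2494]
orientation: [[1.0, 0.022, -0.013], [0.024, -0.707, 0.707], [0.006, -0.707, -0.707]]
contact_force: [1.5, 0.0, -1.8]
width: 0.201
gripper_force: 120.3
```

>>> apply_moves(targets=[{"grip": -1, "offset": [0.01, 0.03, 0], "angular": [0, 0, 0]}, {"grip": -1, "offset": [0.018, 0.06, -0.02], "angular": [0, 0, 0]}, {"grip": -1, "offset": [0.018, 0.09, -0.05], "angular": [0, 0, 0]}, {"grip": -1, "offset": [0.018, 0.109, -0.087], "angular": [0, 0, 0]}, {"grip": -1, "offset": [0.018, 0.109, -0.087], "angular": [0, 0, 0]}])

```text
clock: 14.85
position: [0.6197, 0.1948, 0.1562]
orientation: [[0.999, 0.023, -0.027], [0.035, -0.707, 0.706], [-0.002, -0.707, -0.707]]
contact_force: [-2.9, -0.1, -3.1]
width: 0.2
gripper_force: 120.3
```

>>> apply_moves(targets=[{"grip": -1, "offset": [0, 0, 0], "angular": [0, 0, 0]}, {"grip": -1, "offset": [0, 0, 0], "angular": [0, 0, 0]}, {"grip": -1, "offset": [0, 0, 0], "angular": [0, 0, 0]}])

```text
clock: 15.1
position: [0.6283, 0.1891, 0.1647]
orientation: [[1.0, 0.022, -0.008], [0.022, -0.706, 0.708], [0.01, -0.708, -0.706]]
contact_force: [0.5, 0.2, -2.0]
width: 0.197
gripper_force: 120.3
```

```bash
python3 - <<'E'
from h import *
st();fit(.705,.83,.1,.17,175,215,115,200);st()
E
```

```text
15.1 [0.6283 0.1891 0.1647] [[1.0, 0.022, -0.008], [0.022, -0.706, 0.708], [0.01, -0.708, -0.706]] [ 0.5  0.2 -2. ] [-0.98  0.05 -0.01] [ 51.  42. -66.  94.  -8.  60. -91.] 0.197
(array([752.8, 185. ]), array([95.7, 65.6]), 1.9) [0.75130597 0.18336909] [-0.00053834 -0.00375202  0.12572829]
15.35 [0.6272 0.1898 0.1641] [[1.0, 0.022, -0.01], [0.023, -0.706, 0.708], [0.009, -0.708, -0.706]] [-0.7  0.  -2.9] [-1.05  0.08 -0.  ] [ 51.  42. -66.  94.  -8.  60. -91.] 0.197
```

>>> apply_moves(targets=[{"grip": -1, "offset": [-0.003, -0.003, -0.02], "angular": [0, 0, -0.2]}, {"grip": -1, "offset": [-0.003, -0.003, -0.045], "angular": [0, 0, -0.2]}, {"grip": -1, "offset": [-0.003, -0.003, -0.07], "angular": [0, 0, -0.2]}, {"grip": -1, "offset": [-0.003, -0.003, -0.085], "angular": [0, 0, -0.2]}, {"grip": -1, "offset": [-0.003, -0.003, -0.095], "angular": [0, 0, -0.2]}])

```text
clock: 15.77
position: [0.6229, 0.1872, 0.0665]
orientation: [[1.0, 0.018, -0.011], [0.02, -0.706, 0.708], [0.005, -0.708, -0.706]]
contact_force: [-0.2, 1.7, -1.8]
width: 0.199
gripper_force: 120.3
```

>>> apply_moves(targets=[{"grip": -1, "offset": [0, 0, -0.005], "angular": [0, 0, 0]}, {"grip": -1, "offset": [0, 0, -0.01], "angular": [0, 0, 0]}, {"grip": -1, "offset": [0, 0, -0.015], "angular": [0, 0, 0]}, {"grip": -1, "offset": [0, 0, -0.018], "angular": [0, 0, 0]}, {"grip": -1, "offset": [0, 0, -0.018], "angular": [0, 0, 0]}])

```text
clock: 16.18
position: [0.6235, 0.1878, 0.0503]
orientation: [[1.0, 0.02, -0.009], [0.021, -0.705, 0.708], [0.007, -0.708, -0.706]]
contact_force: [-0.4, 1.0, -2.2]
width: 0.196
gripper_force: 120.3
```

```bash
python3 - <<'E'
from h import *
st();fit(.705,.79,.0,.03,188,206,125,200);st()
E
```

```text
16.1833 [0.6235 0.1878 0.0503] [[1.0, 0.02, -0.009], [0.021, -0.705, 0.708], [0.007, -0.708, -0.706]] [-0.4  1.  -2.2] [-1.05  0.07  0.01] [ 48.  50. -60.  98.  -4.  52. -87.] 0.196
(array([747.7, 180.5]), array([86.3, 73.2]), 1.5) [0.74774349 0.18017918] [ 0.00811193 -0.00252416  0.01101971]
16.4333 [0.6237 0.1879 0.0508] [[1.0, 0.02, -0.009], [0.021, -0.705, 0.708], [0.008, -0.708, -0.706]] [-0.4 -0.2 -2.6] [-1.05  0.03 -0.  ] [ 48.  50. -60.  98.  -4.  52. -87.] 0.194
```

>>> apply_moves(targets=[{"grip": -1, "offset": [0, 0, -0.001], "angular": [0, 0, 0]}, {"grip": -1, "offset": [0, 0, -0.002], "angular": [0, 0, 0]}, {"grip": -1, "offset": [0, 0, -0.002], "angular": [0, 0, 0]}])

```text
clock: 16.68
position: [0.6237, 0.1879, 0.0493]
orientation: [[1.0, 0.02, -0.009], [0.021, -0.705, 0.709], [0.008, -0.709, -0.705]]
contact_force: [-1.4, -3.0, 3.7]
width: 0.203
gripper_force: 121.1
```

>>> apply_moves(targets=[{"grip": -0.06, "offset": [0, 0, 0], "angular": [0, 0, 0]}, {"grip": -0.06, "offset": [0, 0, 0], "angular": [0, 0, 0]}, {"grip": -0.06, "offset": [0, 0, 0], "angular": [0, 0, 0]}, {"grip": -0.06, "offset": [0, 0, 0], "angular": [0, 0, 0]}, {"grip": -0.06, "offset": [0, 0, 0], "angular": [0, 0, 0]}], grip_force=20)

```text
clock: 17.1
position: [0.6234, 0.1879, 0.0483]
orientation: [[1.0, 0.02, -0.01], [0.021, -0.705, 0.709], [0.007, -0.709, -0.706]]
contact_force: [0.3, 1.1, 0.5]
width: 0.469
gripper_force: 0.0
```

>>> apply_moves(targets=[{"grip": -0.06, "offset": [0, -0.008, 0.008], "angular": [0, 0, 0]}, {"grip": -0.06, "offset": [0, -0.02, 0.02], "angular": [0, 0, 0]}, {"grip": -0.06, "offset": [0, -0.04, 0.04], "angular": [0, 0, 0]}, {"grip": -0.06, "offset": [0, -0.065, 0.065], "angular": [0, 0, 0]}, {"grip": -0.06, "offset": [0, -0.09, 0.09], "angular": [0, 0, 0]}])

```text
clock: 17.52
position: [0.6228, 0.0969, 0.1396]
orientation: [[1.0, 0.02, -0.011], [0.022, -0.705, 0.709], [0.007, -0.709, -0.706]]
contact_force: [1.2, -0.3, 0.6]
width: 0.47
gripper_force: 0.0
```

>>> apply_moves(targets=[{"grip": -0.06, "offset": [-0.03, -0.02, 0.03], "angular": [0, 0, 0]}, {"grip": -0.06, "offset": [-0.06, -0.04, 0.06], "angular": [0, 0, 0]}, {"grip": -0.06, "offset": [-0.08, -0.05, 0.09], "angular": [0, 0, 0]}, {"grip": -0.06, "offset": [-0.08, -0.05, 0.09], "angular": [0, 0, 0]}, {"grip": -0.06, "offset": [-0.08, -0.05, 0.09], "angular": [0, 0, 0]}])

```text
clock: 17.93
position: [0.5441, 0.0455, 0.2301]
orientation: [[1.0, 0.019, -0.005], [0.017, -0.708, 0.706], [0.01, -0.706, -0.708]]
contact_force: [-0.2, 1.2, -0.3]
width: 0.472
gripper_force: 0.0
```

```bash
python3 - <<'E'
from h import *
st()
R=np.concatenate([look("top")[2].reshape(-1,3) for _ in range(5)])
def sel(x0,x1,y0,y1,z0,z1): return R[(R[:,0]>x0)&(R[:,0]<x1)&(R[:,1]>y0)&(R[:,1]<y1)&(R[:,2]>z0)&(R[:,2]<z1)]
P=sel(.71,.79,.155,.205,0,.03);m=P[:,:2].mean(0);print("blade",np.linalg.lstsq(np.c_[P[:,:2]-m,np.ones(len(P))],P[:,2],rcond=None)[0])
for x in(.55,.59,.61,.63,.65):
    P=sel(x-.007,x+.007,.13,.23,.045,.09);print("handle",x,len(P),np.median(P,0) if len(P) else 0)
P=sel(.54,.75,-.28,-.08,.06,.09);print("cleats",np.percentile(P,[2,50,98],axis=0))
P=sel(.62,.67,-.225,-.165,.03,.08);m=P[:,:2].mean(0);print("plate",np.linalg.lstsq(np.c_[P[:,:2]-m,np.ones(len(P))],P[:,2],rcond=None)[0])
im=get_image("top")[0];print(im.shape)
b=im[110:210,180:340].astype(int);w=(b[:,:,2]<90)&(b[:,:,0]>90);v,u=np.nonzero(w);k=u<35;q=np.c_[u[k]+180,v[k]+110];print("rest/handle px",q.min(0),q.max(0))
cv2.imwrite("pics/end.png",cv2.resize(im[100:215,170:340],None,fx=4.5,fy=4.5)[:,:,::-1])
E
```

```text
17.9333 [0.5441 0.0455 0.2301] [[1.0, 0.019, -0.005], [0.017, -0.708, 0.706], [0.01, -0.706, -0.708]] [-0.2  1.2 -0.3] [-0.72 -0.09 -0.05] [ 74.  34. -73.  98. -13.  74. -82.] 0.472
blade [ 0.00239343 -0.00017796  0.01053351]
handle 0.55 80 [0.54971496 0.17414722 0.06583401]
handle 0.59 77 [0.59020175 0.1751802  0.06558154]
handle 0.61 77 [0.61044278 0.17569261 0.06401468]
handle 0.63 81 [0.63069434 0.17652635 0.06549719]
handle 0.65 63 [0.64744972 0.17818529 0.06024672]
cleats [[ 0.62128962 -0.25390582  0.06045322]
 [ 0.66396669 -0.14817858  0.06565923]
 [ 0.69093293 -0.13909924  0.07348447]]
plate [ 0.00449163 -0.00507525  0.04937432]
(384, 512, 3)
rest/handle px [185 131] [206 192]
```

Measured by depth, the turner lies flat with its handle in the notch, and the board lies flat with its cleats up. The arm is clear of both, so I'm handing in.

```bash
python3 -c "
from station import *
print(finish_job())"
```

```text
the job is handed in; nothing more can be done
None
```

The job is handed in at about 18 s: by depth measurement the board lies flat on the slab with its cleats up and the turner is back on its rest, released; I viewed 11 pictures, one over the limit of 10, and no verdict came back.

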